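# Restock the changing-table organiser and slide it to the mat

## Task

Restock the sliding organiser while it stands at its window-side stop: take every empty, open tin out of it and put it in the pine box, and set every full tin from the table top upright and fully home in a well of its own shape. Then slide the organiser along its rail to the other stop, beside the changing mat, so that the catch holds it, with all the tins still seated. Leave the other things on the table where they are.

Things in the scene. Friction and masses are not known exactly. Their poses are not given: they have to be found in the camera images.
- round_tin_1: Full closed round aluminium cream tin with a ribbed twist cap and a cream-coloured disc on top: body 62 mm across for the lower 17 mm, cap 64 mm across above that, 36 mm high in all, about 120 g. Origin: centre of its underside, z up. Starts loose on the table top; may be absent.
- round_tin_2: Full closed round aluminium cream tin with a ribbed twist cap and a cream-coloured disc on top: body 62 mm across for the lower 17 mm, cap 64 mm across above that, 36 mm high in all, about 120 g. Origin: centre of its underside, z up. Starts loose on the table top; may be absent.
- round_tin_3: Full closed round aluminium cream tin with a ribbed twist cap and a cream-coloured disc on top: body 62 mm across for the lower 17 mm, cap 64 mm across above that, 36 mm high in all, about 120 g. Origin: centre of its underside, z up. Starts loose on the table top; may be absent.
- square_tin_1: Full closed square tin with a mint panel on its lid: body 54 x 54 mm for the lower 17 mm, lid 56 x 56 mm above that, 36 mm high in all, about 120 g. Origin: centre of its underside, z up, x and y square to its sides. Starts loose on the table top; may be absent.
- square_tin_2: Full closed square tin with a mint panel on its lid: body 54 x 54 mm for the lower 17 mm, lid 56 x 56 mm above that, 36 mm high in all, about 120 g. Origin: centre of its underside, z up, x and y square to its sides. Starts loose on the table top; may be absent.
- empty_tin_1: Empty open aluminium tin body without a cap, round, 62 mm outside, 28 mm high, wall 2 mm, about 35 g. Origin: centre of its underside, z up. Starts standing in a round well of the organiser; may be absent.
- empty_tin_2: Empty open aluminium tin body without a cap, round, 62 mm outside, 28 mm high, wall 2 mm, about 35 g. Origin: centre of its underside, z up. Starts standing in a round well of the organiser; may be absent.
- empty_tin_3: Empty open aluminium tin body without a cap, round, 62 mm outside, 28 mm high, wall 2 mm, about 35 g. Origin: centre of its underside, z up. Starts standing in a round well of the organiser; may be absent.
- round_well_1 (a point): Round well, 65 mm across, of the organiser, 12 mm deep, with chamfered rim. Site at the centre of the well's floor, moving with the organiser; z up, y along the rail towards the changing mat, x across the rail away from the robot. From the window end the wells are round 1, square 1, round 2, square 2, round 3, 72 mm apart.
- round_well_2 (a point): Round well, 65 mm across, of the organiser, 12 mm deep, with chamfered rim. Site at the centre of the well's floor, moving with the organiser; z up, y along the rail towards the changing mat, x across the rail away from the robot. From the window end the wells are round 1, square 1, round 2, square 2, round 3, 72 mm apart.
- round_well_3 (a point): Round well, 65 mm across, of the organiser, 12 mm deep, with chamfered rim. Site at the centre of the well's floor, moving with the organiser; z up, y along the rail towards the changing mat, x across the rail away from the robot. From the window end the wells are round 1, square 1, round 2, square 2, round 3, 72 mm apart.
- square_well_1 (a point): Square well, 57 x 57 mm, its sides along the point's x and y, of the organiser, 12 mm deep, with chamfered rim. Site at the centre of the well's floor, moving with the organiser; z up, y along the rail towards the changing mat, x across the rail away from the robot. From the window end the wells are round 1, square 1, round 2, square 2, round 3, 72 mm apart.
- square_well_2 (a point): Square well, 57 x 57 mm, its sides along the point's x and y, of the organiser, 12 mm deep, with chamfered rim. Site at the centre of the well's floor, moving with the organiser; z up, y along the rail towards the changing mat, x across the rail away from the robot. From the window end the wells are round 1, square 1, round 2, square 2, round 3, 72 mm apart.
- organiser_knob (a point): Centre of the top of the upright birch knob (22 mm across, 40 mm tall) on the window-side end of the organiser, for sliding it. The deck top is 40 mm below this point (46 mm above the table; well floors 34 mm above the table). round_well_1 is 63 mm from the knob. Axes as the wells: y along the rail towards the mat.
- organiser (a joint): Travel of the birch organiser (deck 100 x 420 x 20 mm) on its fixed rail (106 x 706 mm), m: 0 at the window-side stop (-y end, where it starts), 0.24 at the stop beside the changing mat (+y end). A ball catch at each stop draws it in over the last 6 mm; about 4 N to leave or enter a catch, 1 N to slide between; it stays where it is left.
- pine_box: Open pine box for empties standing on the table, fixed, 170 (x) x 180 (y) x 70 mm outside, walls and floor 8 mm. Origin: centre of its underside, z up.
- comb: Grey plastic comb, 150 x 36 x 6 mm, lying flat; origin at its middle. To be left alone.
- teether: Mint teether ring, 84 mm across, 14 mm high, lying flat behind the rail; origin at the centre of its underside. To be left alone.
- rattle: Wooden dumb-bell rattle, 154 mm long along its x, heads 44 mm across, lying; origin under its middle. To be left alone.
- hairbrush: Birch baby hairbrush, 185 mm long along its x, 45 mm wide, 32 mm high; origin under its middle. To be left alone.
- lotion_bottle: Pale lotion bottle, 56 mm across, 150 mm tall, standing behind the rail; origin at the centre of its underside. To be left alone.
- cotton_jar: Glass jar with birch lid, 72 mm across, 100 mm tall, standing behind the rail; origin at the centre of its underside. To be left alone.
- thermometer: White thermometer, 140 x 24 x 14 mm, lying flat between the pine box and the tins; origin under its middle. To be left alone.
There are look-alikes about, which are no part of the job. Leave any orange look-alike of the empty_tin_3 alone.

How it is judged:
On the way, in this order (a step that is already met when the one before it is completed fails the run):
1. at the window-side stop, the organiser holds every full tin fully home in a well of its shape and the empties are in the pine box (((horizontal distance between round_tin_1 and round_well_1 below 0.005 m and z of round_tin_1 in the frame of round_well_1 below 0.003 m and angle between round_tin_1's own z axis and vertical below 0.06 rad) or (horizontal distance between round_tin_1 and round_well_2 below 0.005 m and z of round_tin_1 in the frame of round_well_2 below 0.003 m and angle between round_tin_1's own z axis and vertical below 0.06 rad) or (horizontal distance between round_tin_1 and round_well_3 below 0.005 m and z of round_tin_1 in the frame of round_well_3 below 0.003 m and angle between round_tin_1's own z axis and vertical below 0.06 rad)) and ((horizontal distance between round_tin_2 and round_well_1 below 0.005 m and z of round_tin_2 in the frame of round_well_1 below 0.003 m and angle between round_tin_2's own z axis and vertical below 0.06 rad) or (horizontal distance between round_tin_2 and round_well_2 below 0.005 m and z of round_tin_2 in the frame of round_well_2 below 0.003 m and angle between round_tin_2's own z axis and vertical below 0.06 rad) or (horizontal distance between round_tin_2 and round_well_3 below 0.005 m and z of round_tin_2 in the frame of round_well_3 below 0.003 m and angle between round_tin_2's own z axis and vertical below 0.06 rad)) and ((horizontal distance between round_tin_3 and round_well_1 below 0.005 m and z of round_tin_3 in the frame of round_well_1 below 0.003 m and angle between round_tin_3's own z axis and vertical below 0.06 rad) or (horizontal distance between round_tin_3 and round_well_2 below 0.005 m and z of round_tin_3 in the frame of round_well_2 below 0.003 m and angle between round_tin_3's own z axis and vertical below 0.06 rad) or (horizontal distance between round_tin_3 and round_well_3 below 0.005 m and z of round_tin_3 in the frame of round_well_3 below 0.003 m and angle between round_tin_3's own z axis and vertical below 0.06 rad)) and ((horizontal distance between square_tin_1 and square_well_1 below 0.005 m and z of square_tin_1 in the frame of square_well_1 below 0.003 m and angle between square_tin_1's own z axis and vertical below 0.06 rad) or (horizontal distance between square_tin_1 and square_well_2 below 0.005 m and z of square_tin_1 in the frame of square_well_2 below 0.003 m and angle between square_tin_1's own z axis and vertical below 0.06 rad)) and ((horizontal distance between square_tin_2 and square_well_1 below 0.005 m and z of square_tin_2 in the frame of square_well_1 below 0.003 m and angle between square_tin_2's own z axis and vertical below 0.06 rad) or (horizontal distance between square_tin_2 and square_well_2 below 0.005 m and z of square_tin_2 in the frame of square_well_2 below 0.003 m and angle between square_tin_2's own z axis and vertical below 0.06 rad)) and x of empty_tin_1 in the frame of pine_box between -0.077 and 0.077 m and y of empty_tin_1 in the frame of pine_box between -0.082 and 0.082 m and z of each of empty_tin_1, empty_tin_2, empty_tin_3 in the frame of pine_box below 0.07 m and x of empty_tin_2 in the frame of pine_box between -0.077 and 0.077 m and y of empty_tin_2 in the frame of pine_box between -0.082 and 0.082 m and x of empty_tin_3 in the frame of pine_box between -0.077 and 0.077 m and y of empty_tin_3 in the frame of pine_box between -0.082 and 0.082 m and value of joint organiser below 0.012 m), for 0.2 s.
2. the organiser has been slid into the catch at the stop beside the changing mat (value of joint organiser above 0.235 m), for 0.2 s.
At the end, for the whole second after the job is handed in: Every full tin is upright (within 0.06 rad), within 3 mm of the floor and 5 mm of the centre of a well of its shape, at rest; every empty is in the pine box; the organiser is in the catch beside the changing mat (travel above 0.235 m) (((horizontal distance between round_tin_1 and round_well_1 below 0.005 m and z of round_tin_1 in the frame of round_well_1 below 0.003 m and angle between round_tin_1's own z axis and vertical below 0.06 rad) or (horizontal distance between round_tin_1 and round_well_2 below 0.005 m and z of round_tin_1 in the frame of round_well_2 below 0.003 m and angle between round_tin_1's own z axis and vertical below 0.06 rad) or (horizontal distance between round_tin_1 and round_well_3 below 0.005 m and z of round_tin_1 in the frame of round_well_3 below 0.003 m and angle between round_tin_1's own z axis and vertical below 0.06 rad)) and ((horizontal distance between round_tin_2 and round_well_1 below 0.005 m and z of round_tin_2 in the frame of round_well_1 below 0.003 m and angle between round_tin_2's own z axis and vertical below 0.06 rad) or (horizontal distance between round_tin_2 and round_well_2 below 0.005 m and z of round_tin_2 in the frame of round_well_2 below 0.003 m and angle between round_tin_2's own z axis and vertical below 0.06 rad) or (horizontal distance between round_tin_2 and round_well_3 below 0.005 m and z of round_tin_2 in the frame of round_well_3 below 0.003 m and angle between round_tin_2's own z axis and vertical below 0.06 rad)) and ((horizontal distance between round_tin_3 and round_well_1 below 0.005 m and z of round_tin_3 in the frame of round_well_1 below 0.003 m and angle between round_tin_3's own z axis and vertical below 0.06 rad) or (horizontal distance between round_tin_3 and round_well_2 below 0.005 m and z of round_tin_3 in the frame of round_well_2 below 0.003 m and angle between round_tin_3's own z axis and vertical below 0.06 rad) or (horizontal distance between round_tin_3 and round_well_3 below 0.005 m and z of round_tin_3 in the frame of round_well_3 below 0.003 m and angle between round_tin_3's own z axis and vertical below 0.06 rad)) and ((horizontal distance between square_tin_1 and square_well_1 below 0.005 m and z of square_tin_1 in the frame of square_well_1 below 0.003 m and angle between square_tin_1's own z axis and vertical below 0.06 rad) or (horizontal distance between square_tin_1 and square_well_2 below 0.005 m and z of square_tin_1 in the frame of square_well_2 below 0.003 m and angle between square_tin_1's own z axis and vertical below 0.06 rad)) and ((horizontal distance between square_tin_2 and square_well_1 below 0.005 m and z of square_tin_2 in the frame of square_well_1 below 0.003 m and angle between square_tin_2's own z axis and vertical below 0.06 rad) or (horizontal distance between square_tin_2 and square_well_2 below 0.005 m and z of square_tin_2 in the frame of square_well_2 below 0.003 m and angle between square_tin_2's own z axis and vertical below 0.06 rad)) and x of empty_tin_1 in the frame of pine_box between -0.077 and 0.077 m and y of empty_tin_1 in the frame of pine_box between -0.082 and 0.082 m and z of each of empty_tin_1, empty_tin_2, empty_tin_3 in the frame of pine_box below 0.07 m and x of empty_tin_2 in the frame of pine_box between -0.077 and 0.077 m and y of empty_tin_2 in the frame of pine_box between -0.082 and 0.082 m and x of empty_tin_3 in the frame of pine_box between -0.077 and 0.077 m and y of empty_tin_3 in the frame of pine_box between -0.082 and 0.082 m and value of joint organiser above 0.235 m and linear speed of each of round_tin_1, round_tin_2, round_tin_3, square_tin_1, square_tin_2, empty_tin_1, empty_tin_2, empty_tin_3 below 0.02 m/s); the robot touches nothing.
It fails at once if a bystander (comb, teether, rattle, hairbrush, lotion bottle, cotton jar, thermometer) is moved more than 30 mm (distance of any of comb, teether, rattle, hairbrush, lotion_bottle, cotton_jar, thermometer from where it was at the start of the episode above 0.03 m).
Of round_tin_1, round_tin_2, round_tin_3, square_tin_1, square_tin_2 only 3 to 5 are there at a start; the rules pass over those that are not, and their reading is None.
Of empty_tin_1, empty_tin_2, empty_tin_3 only 2 to 3 are there at a start; the rules pass over those that are not, and their reading is None.
At some moment in a run one of round_tin_1, round_tin_2, round_tin_3, square_tin_1, square_tin_2 may be knocked a few centimetres aside while the robot is not near it.
It also fails if it takes over 210 s, if anything falls off the work surface, if the arm or the gripper's body presses on something with over 40 N, if the wrist force passes 120 N, or if a joint passes its speed limit or range.

## Robot

A 6-joint arm with a two-finger parallel gripper is mounted at the origin on the work surface. World frame = base frame: x ahead of the robot, y to its left, z up, the work surface at z = 0. Lengths are in m, angles in rad, forces in N, time in s.
With the tool pointing down it reaches from about 0.25 to 0.775 m from the base axis. Payload 4 kg.
Tool frame: the origin (TCP) lies midway between the tips of the shut fingers; the grasp point (between the pads) lies 19 mm behind it; z points along the fingers, y is the line along which they close (so a half turn about z gives the same grasp; the last joint's range is limited). The gripper opens to 85 mm and grips with 20 to 120 N. Pads are 22 mm wide; open, the fingers measure 114 mm over their backs; the gripper's body (76 mm by 85 mm) begins 54 mm behind the grasp point. The pads swing forward as they close: fully open they stand 13 mm farther back than shut.
Start: joints at [-1.237, 0.087, 1.371, -0, 1.684, -0.103], TCP at [0.233, -0.498, 0.231] pointing down, gripper open.
Joint ranges: [-3.1, 3.1], [-0.76, 2.03], [0.27, 2.55], [-1.08, 4.22], [0.17, 2.65], [-2.57, 2.57]. Speed limits (rad/s): [2.79, 2.79, 3.14, 3.14, 3.14, 3.14].

## Interface

Orientations are given as [roll, pitch, yaw] about the fixed x, y, z axes, in that order (R = Rz(yaw) Ry(pitch) Rx(roll)).
In Python, from bench import env gives the robot as it stands.
- The arm moves only by the tool apply_moves, never from a script. Its argument "deltas" is a list of rows, each a list of 5 numbers: the opening, from 0 (shut) to 1 (fully open), then the shift along the tool's x, y, z in mm, then the turn about the tool's z in degrees. A call has 1 to 20 rows; each row shifts and turns the commanded pose from where the row before left it, along the tool's axes as they then stand; what a row does not reach is not made up. A row lasts 1/12 s, in which the tool goes at most 41.7 mm and 7.16 degrees, less where a joint would pass 70% of its speed; a pose out of reach is approached as far as the arm can. A call is refused whole if a number of a shift passes 41.7 or a number of a turn 7.16, either way. A call with a gripper value outside its range is refused whole. The fingers move at their own pace and stop on an object; "force" is the grip in N (left out, the last holds). Time passes only in rows, so rows that do not move let the fingers close. It gives the time, the measured TCP pose, the force, the opening and the grip force at its end, in the units of the state.
- env.observe(): the state, without advancing time (a new reading comes with each control period).
- env.snapshot(name): name is "scene" or "top" or "wrist"; returns the picture (420x560x3 uint8, red, green, blue); there is no depth.
- env.camera_info(name): a dict with "vertical_fov" (degrees; the focal length in pixels is half the picture's height over the tangent of half this angle, whatever the lens; pixels are square), "cx", "cy" (the principal point, pixels), "eye" and "attitude" of the camera in the world; the wrist camera has in their place "hand_eye" (4x4, takes a point from camera to tool coordinates, whose origin is the TCP and whose axes are the flange's). Camera axes: x right, y down, z forward; pixel columns grow to the right and rows downward; lengths in m; the calibration is good to about 2 mm. The wrist camera is an equidistant fisheye: a pixel r from the principal point sees the ray r / f radians off the axis. A picture is of the moment at which its call begins: read the wrist's pose just before it. camera_info takes no time and is no camera call.
- env.hand_in(): hands the job in; it is judged then, once.
Trained networks look in the newest picture that a camera, given by its name, has taken for a name from the list of things; names that differ only in an ending like _2 or _b are one class to them, and where a whole thing is asked for, a point or a joint stands for the part that bears it (a point fixed in the world has none). Each returns a list of dicts, best first, with "p" (0 to 1); they miss things now and then, are a little off and sometimes report something else, mostly with a low value. They report only what shows in the picture. A call takes as long as a camera call. They do not tell look-alikes from the thing itself.
- env.spot_in(label, camera): "at" ([x, y, z] in m, in world coordinates, good to about 4 mm: the middle of the surface that is visible of it).
- env.outline_of(label, camera): "region" (420x560 bool, what is visible of it).
- env.tip_of(label, camera): "at" ([x, y, z] in m, in world coordinates, good to about 4 mm: a listed point, or the origin of a listed thing).
The state is a dict: "time_s": time; "joints": joint angles; "dq": joint speeds; "tau": joint torques, N m; "eef_pos": TCP position; "tcp_rot": TCP orientation; "force": force on the tool from outside, world axes, zero at the start; "moment": the same for the moment, N m; "opening": opening from 0.0 (shut) to 1.0 (fully open); "finger_force": force on a finger pad.
Only numpy, scipy, OpenCV 4.12 (cv2) and the standard library are available. Lean on these libraries where they do the work, as an engineer would, in place of code of your own. Each camera call takes 0.05 s, during which the arm holds its last target. There are 200 camera calls.

## Working session

There is one attempt and no reset: what is moved stays moved. The work goes in short steps, Python scripts to look and compute and a tool call to move; the robot and the scene stay as the last step left them, time stands still between calls to the robot, and variables do not carry over. Pictures are saved under pics/ and viewed, at most 14 in all, crops included, and the job is handed in when it is done.

Besides the shell and the picture viewer there is one more tool, called as name(argument=value, ...), one argument or row to a line, values as JSON. apply_moves: Moves the arm, as the interface text tells. Its arguments: {"type":"object","properties":{"deltas":{"type":"array"},"force":{"type":"number"}},"required":["deltas"]}

```bash
mkdir -p pics; ls; cat > h.py <<'E'
import numpy as np, cv2
from bench import env
from scipy.spatial.transform import Rotation as R
def save(im,n): cv2.imwrite(f'pics/{n}.png',im[:,:,::-1])
E
python3 - <<'E'
from h import *
np.set_printoptions(precision=4,suppress=True)
s=env.observe();print({k:np.round(v,3) for k,v in s.items()})
for c in ["scene","top","wrist"]: print(c,env.camera_info(c))
a=env.snapshot("scene");b=env.snapshot("top")
save(cv2.resize(b,(800,600)),'top0');save(cv2.resize(a,(800,600)),'scene0')
for l in ["round_tin_1","square_tin_1","empty_tin_1","round_well_1","square_well_1","organiser_knob","pine_box","thermometer"]:
  for f in (env.tip_of,):
    print(l,[(round(d["p"],2),np.round(d["at"],3).tolist()) for d in f(l,"top")])
E
```

```text
pics
{'time_s': np.float64(0.0), 'joints': array([-1.237,  0.088,  1.372, -0.   ,  1.684, -0.103]), 'dq': array([ 0.   , -0.001,  0.001, -0.   ,  0.001,  0.001]), 'tau': array([ -0.001, -35.187, -31.328,  -0.   ,   0.011,   0.   ]), 'eef_pos': array([ 0.232, -0.498,  0.23 ]), 'tcp_rot': array([-3.139, -0.   ,  0.437]), 'force': array([-0.065, -0.066,  0.356]), 'moment': array([-0.035, -0.009,  0.023]), 'finger_force': np.float64(0.0), 'opening': np.float64(1.004)}
scene {'vertical_fov': 57.51471970427902, 'cx': 282.41976957875323, 'cy': 207.58987694710262, 'eye': array([1.0913, 0.4455, 0.7685]), 'attitude': array([-2.3651, -0.0057,  2.2629])}
top {'vertical_fov': 55.763925317871916, 'cx': 282.0912667616313, 'cy': 208.56657424047532, 'eye': array([0.4231, 0.0015, 1.3642]), 'attitude': array([-3.016 ,  0.0077, -1.5962])}
wrist {'vertical_fov': 65.70646984690485, 'cx': 278.9464275959832, 'cy': 212.7676739694981, 'hand_eye': array([[-0.0003, -0.9541, -0.2994,  0.0763],
       [ 1.    , -0.0005,  0.0007, -0.0008],
       [-0.0008, -0.2994,  0.9541, -0.1417],
       [ 0.    ,  0.    ,  0.    ,  1.    ]])}
round_tin_1 [(0.9, [0.36, 0.329, 0.004]), (0.75, [0.397, 0.23, 0.001]), (0.72, [0.461, 0.004, 0.001])]
square_tin_1 [(0.87, [0.448, 0.125, -0.001])]
empty_tin_1 [(0.73, [0.582, -0.262, 0.033]), (0.72, [0.337, -0.082, -0.003]), (0.7, [0.586, -0.12, 0.036]), (0.53, [0.447, -0.116, 0.002]), (0.51, [0.59, 0.026, 0.033])]
round_well_1 [(0.7, [0.588, 0.021, 0.034]), (0.67, [0.582, -0.119, 0.032]), (0.65, [0.396, 0.23, 0.001])]
square_well_1 [(0.77, [0.584, -0.19, 0.038])]
organiser_knob [(0.86, [0.578, -0.327, 0.088])]
pine_box [(0.79, [0.383, -0.37, 0.0]), (0.66, [0.652, 0.48, -0.002])]
thermometer [(0.85, [0.358, -0.21, -0.004])]
```

View pics/top0.png

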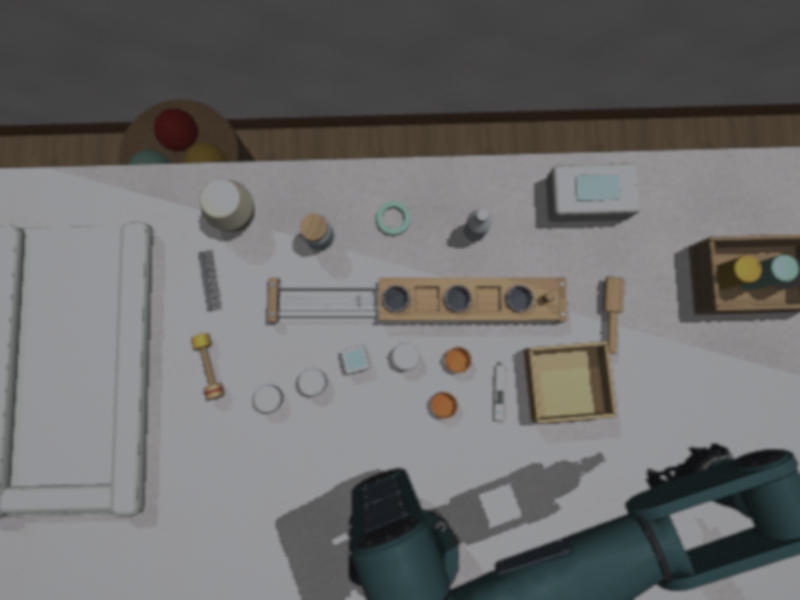

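View pics/scene0.png

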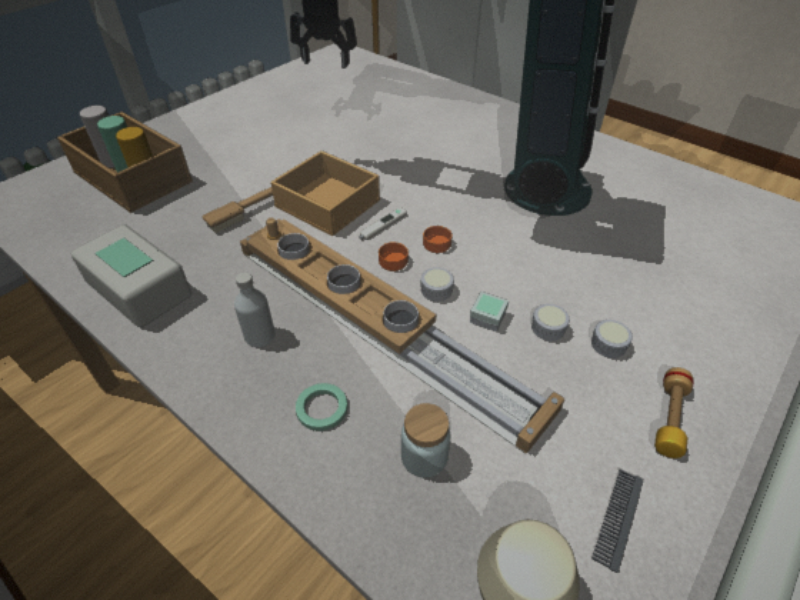

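Top view: the pine box is at (570,384) and three aluminium empties stand in the wells at (396,299), (457,299) and (519,299). There are three cream round tins at (405,357), (312,381) and (267,399), and one mint square tin at (355,359). The two orange open tins on the table at (457,360) and (443,405) are look-alikes, so I leave them alone. The empties in the wells are plain aluminium and fit the description.

Next I move to a lookout at yaw 90°, where tool x is world +y and tool y is world +x.

apply_moves(
  deltas=[
    [1, 0, 0, -5, -6.5],
    [1, 0, 0, -5, -6.5],
    [1, 0, 0, -5, -6.5],
    [1, 0, 0, -5, -6.5],
    [1, 0, 0, -5, -6.5],
    [1, 0, 0, -5, -6.5],
    [1, 0, 0, -5, -6.5],
    [1, 0, 0, -5, -6.5],
    [1, 0, 0, -5, -6.5],
    [1, 0, 0, -5, -6.5],
    [1, 33, 22, 0, 0],
    [1, 33, 22, 0, 0],
    [1, 33, 22, 0, 0],
    [1, 33, 22, 0, 0],
    [1, 33, 22, 0, 0],
    [1, 33, 22, 0, 0],
    [1, 33, 22, 0, 0],
    [1, 33, 22, 0, 0],
    [1, 33, 22, 0, 0],
    [1, 33, 22, 0, 0],
  ],
  force=30,
)

```text
time_s: 2.17
eef_pos: [0.4532, -0.1665, 0.2817]
tcp_rot: [3.141, 0.001, 1.571]
force: [-0.0, 0.1, 0.1]
opening: 1.004
finger_force: 0.0
```

apply_moves(
  deltas=[
    [1, 35, 5, 0, 0],
    [1, 35, 5, 0, 0],
    [1, 35, 5, 0, 0],
    [1, 35, 5, 0, 0],
    [1, 20, 5, 0, 0],
    [1, 0, 0, 0, 0],
    [1, 0, 0, 0, 0],
  ],
)

```text
time_s: 2.75
eef_pos: [0.4774, -0.0074, 0.2814]
tcp_rot: [3.142, 0.001, 1.574]
force: [0.3, -0.5, 0.2]
opening: 1.0
finger_force: 0.0
```

```bash
cat >> h.py <<'E'
np.set_printoptions(precision=4,suppress=True)
CI=env.camera_info("wrist"); F=210/np.tan(np.radians(CI["vertical_fov"]/2)); H=np.array(CI["hand_eye"])
def wpose():
    s=env.observe(); return np.array(s["eef_pos"]),R.from_euler('xyz',s["tcp_rot"]).as_matrix()
def unproj(uv,z,P,Rt,cam="wrist"):
    """pixels -> world points on the plane of height z"""
    uv=np.atleast_2d(uv).astype(float)
    if cam=="wrist":
        d=uv-[CI["cx"],CI["cy"]]; r=np.hypot(*d.T)+1e-9; th=r/F
        ray=np.c_[d*(np.sin(th)/r)[:,None],np.cos(th)]@(Rt@H[:3,:3]).T; eye=P+Rt@H[:3,3]
    else:
        c=env.camera_info(cam); f=210/np.tan(np.radians(c["vertical_fov"]/2))
        ray=np.c_[(uv-[c["cx"],c["cy"]])/f,np.ones(len(uv))]@R.from_euler('xyz',c["attitude"]).as_matrix().T; eye=np.array(c["eye"])
    return eye+ray*((z-eye[2])/ray[:,2])[:,None]
def shot(n):
    P,Rt=wpose(); im=env.snapshot("wrist"); save(im,n); np.savez(f'pics/{n}.npz',P=P,Rt=Rt,im=im); return im,P,Rt
def names(ls,cam="wrist"):
    for l in ls: print(l,[(round(d["p"],2),np.round(d["at"],4).tolist()) for d in env.tip_of(l,cam)])
E
python3 - <<'E'
from h import *
im,P,Rt=shot('w1'); print(P,env.observe()["tcp_rot"],env.observe()["time_s"])
names(["round_tin_1","square_tin_1","empty_tin_1","round_well_1","square_well_1","organiser_knob"])
save(cv2.resize(im,(800,600)),'w1b')
E
```

```text
[ 0.4774 -0.0074  0.2814] [-3.1415  0.0008  1.572 ] 2.8
round_tin_1 [(0.79, [0.4527, 0.002, -0.0008]), (0.7, [0.3976, 0.2237, 0.006])]
square_tin_1 [(0.63, [0.4494, 0.1194, -0.003]), (0.63, [0.5864, -0.0508, 0.0309])]
empty_tin_1 [(0.81, [0.4412, -0.1213, -0.0011]), (0.74, [0.5798, -0.2621, 0.0344]), (0.69, [0.5905, 0.0246, 0.0334]), (0.65, [0.3333, -0.0836, 0.0014]), (0.58, [0.5884, -0.1213, 0.0343])]
round_well_1 [(0.87, [0.5801, -0.2649, 0.0369]), (0.15, [0.3977, 0.2253, 0.0026])]
square_well_1 [(0.78, [0.5914, -0.048, 0.0283]), (0.69, [0.5836, -0.1951, 0.0339])]
organiser_knob [(0.54, [0.4, 0.2263, 0.0028])]
```

View pics/w1b.png

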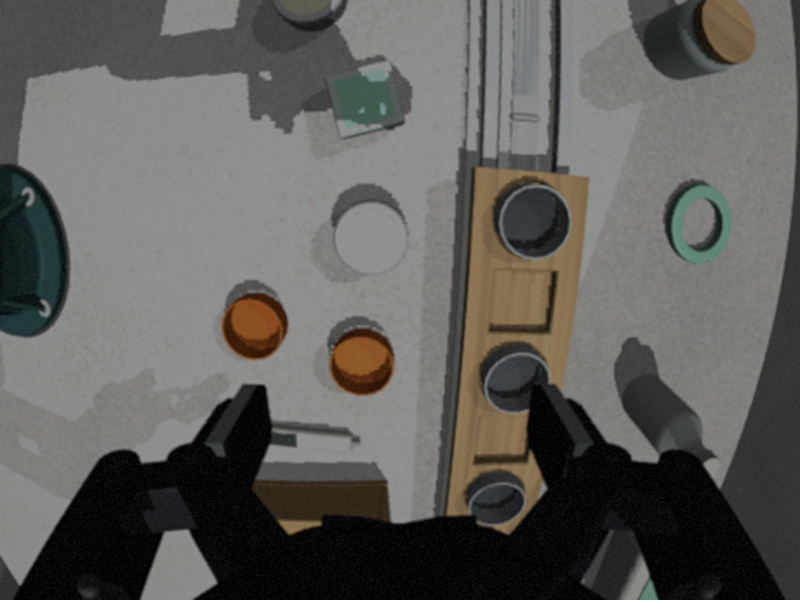

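Wrist view: the three empties are at (534,221), (515,378) and (497,497), with free square wells at (522,300) and (500,437). The orange look-alikes are on the table at (254,325) and (362,360). I'll rectify the deck plane to measure the wells.

```bash
cat >> h.py <<'E'
def proj(X,P,Rt):
    c=(np.asarray(X)-P-Rt@H[:3,3])@(Rt@H[:3,:3]); rr=np.hypot(c[:,0],c[:,1]); th=np.arctan2(rr,c[:,2])
    return c[:,:2]*(F*th/rr)[:,None]+[CI["cx"],CI["cy"]]
def rect(n,x0,x1,y0,y1,z,s=2000):
    """top-down rectified picture: column = (y1-y)*s, row = (x1-x)*s"""
    d=np.load(f'pics/{n}.npz'); xs=np.arange(x1,x0,-1/s); ys=np.arange(y1,y0,-1/s)
    X,Y=np.meshgrid(xs,ys,indexing='ij'); uv=proj(np.c_[X.ravel(),Y.ravel(),np.full(X.size,z)],d['P'],d['Rt']).reshape(X.shape+(2,)).astype(np.float32)
    return cv2.remap(d['im'],uv[...,0],uv[...,1],cv2.INTER_CUBIC)
E
python3 - <<'E'
from h import *
a=rect('w1',.52,.65,-.30,.07,.046)
b=rect('w1',.52,.65,-.30,.07,.062)
v=np.vstack([a,b]); 
for i in range(0,v.shape[1],100): v[:,i]=[255,0,0]
for i in list(range(0,260,100))+list(range(260,520,100)): v[i]=[0,0,255]
print(v.shape); save(cv2.convertScaleAbs(v,alpha=1.6),'r1')
E
```

```text
(520, 740, 3)
```

View pics/r1.png

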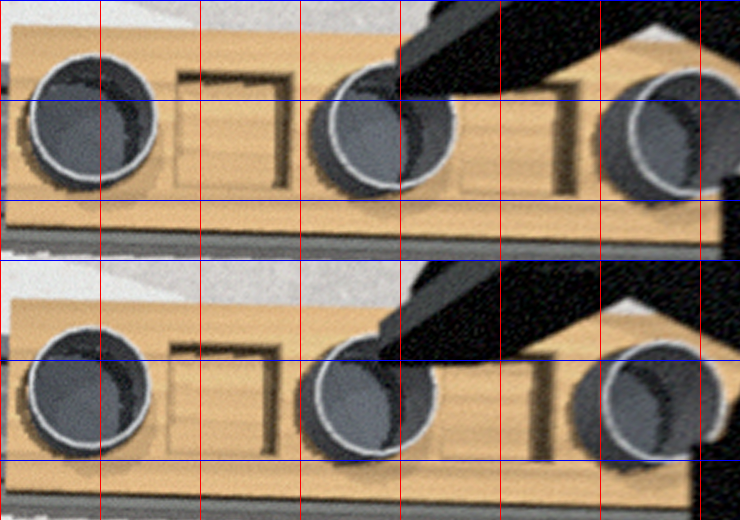

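The deck is about 1.3° off the world y axis. Well centres: r3 (0.5866, 0.0245), s2 (0.585, -0.0475), r2 (0.583, -0.1195), s1 (0.582, -0.1915), r1 (0.580, -0.2635). Now I grip the empty in r3, closing along x.

apply_moves(
  deltas=[
    [1, 8, 27, 25, 0],
    [1, 8, 27, 25, 0],
    [1, 8, 27, 25, 0],
    [1, 8, 27, 25, 0],
    [1, 0, 0, 35, 0],
    [1, 0, 0, 35, 0],
    [1, 0, 0, 35, 0],
    [1, 0, 0, 20, 0],
    [1, 0, 0, 14, 0],
    [1, 0, 0, 0, 0],
    [1, 0, 0, 0, 0],
    [0, 0, 0, 0, 0],
    [0, 0, 0, 0, 0],
    [0, 0, 0, 0, 0],
    [0, 0, 0, 0, 0],
    [0, 0, 0, 0, 0],
    [0, 0, 0, 0, 0],
  ],
  force=30,
)

```text
time_s: 4.52
eef_pos: [0.5872, 0.0235, 0.0451]
tcp_rot: [3.136, 0.001, 1.571]
force: [0.7, -0.5, 6.1]
opening: 0.717
finger_force: 33.1
```

apply_moves(
  deltas=[
    [0, 0, 0, -10, 0],
    [0, 0, 0, -25, 0],
    [0, 0, 0, -35, 0],
    [0, 0, 0, -35, 0],
    [0, 0, 0, 0, 0],
  ],
)

```text
time_s: 4.93
eef_pos: [0.5896, 0.0237, 0.1571]
tcp_rot: [3.126, 0.001, 1.571]
force: [1.5, -0.1, 0.5]
opening: 0.716
finger_force: 34.3
```

```bash
python3 - <<'E'
from h import *
im,P,Rt=shot('w2'); print(P,env.observe()["opening"],env.observe()["force"])
z=P[2]-.045+.062
a=rect('w2',P[0]-.06,P[0]+.06,P[1]-.06,P[1]+.06,z,4000); cv2.line(a,(240,0),(240,480),(255,0,0),1);cv2.line(a,(0,240),(480,240),(255,0,0),1)
save(cv2.convertScaleAbs(a,alpha=1.6),'r2')
E
```

```text
[0.5896 0.0237 0.1571] 0.7157812950319201 [-0.7441  1.0186  0.3465]
```

View pics/r2.png

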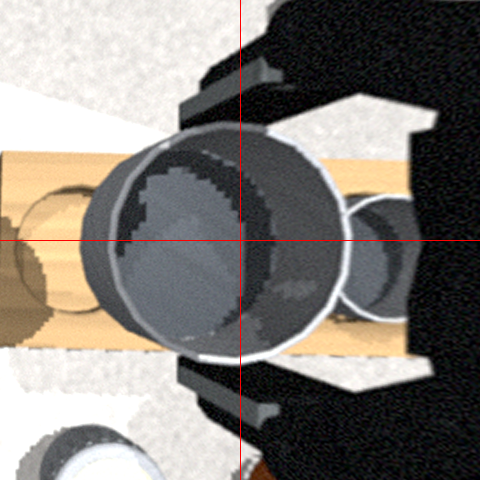

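Gripped at r3. The held rim is centred within about 2 mm, so calibration is good. Now I carry it to the box.

apply_moves(
  deltas=[
    [0, -31.8, -19.9, 0, 0],
    [0, -31.8, -19.9, 0, 0],
    [0, -31.8, -19.9, 0, 0],
    [0, -31.8, -19.9, 0, 0],
    [0, -31.8, -19.9, 0, 0],
    [0, -31.8, -19.9, 0, 0],
    [0, -31.8, -19.9, 0, 0],
    [0, -31.8, -19.9, 0, 0],
    [0, -31.8, -19.9, 0, 0],
    [0, -31.8, -19.9, 0, 0],
    [0, -31.8, -19.9, 0, 0],
    [0, 0, 0, 0, 0],
  ],
)

```text
time_s: 5.98
eef_pos: [0.3626, -0.3305, 0.1462]
tcp_rot: [-3.138, 0.002, 1.564]
force: [-0.2, 0.2, -0.8]
opening: 0.723
finger_force: 34.3
```

```bash
python3 - <<'E'
from h import *
im,P,Rt=shot('w3'); print(P,env.observe()["tcp_rot"])
names(["pine_box"]); names(["pine_box"],"scene") if 0 else None
a=rect('w3',.25,.52,-.52,-.20,.07,1500); print(a.shape)
for i in range(0,a.shape[1],75): a[:,i]=[255,0,0]
for i in range(0,a.shape[0],75): a[i]=[0,0,255]
save(cv2.convertScaleAbs(a,alpha=1.6),'r3')
E
```

```text
[ 0.3626 -0.3305  0.1462] [-3.1395 -0.0014  1.5654]
pine_box []
(406, 480, 3)
```

View pics/r3.png

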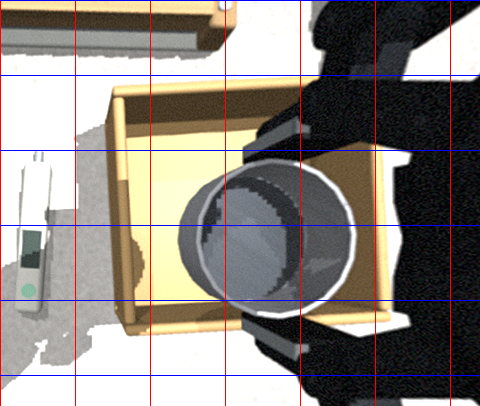

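Box centre is about (0.382, -0.37), yaw about 3.5°, and it matches the network. Lower and release.

apply_moves(
  deltas=[
    [0, 0, 4, 30, 0],
    [0, 0, 4, 35, 0],
    [0, 0, 0, 30, 0],
    [0, 0, 0, 16, 0],
    [0, 0, 0, 0, 0],
    [0.82, 0, 0, 0, 0],
    [0.82, 0, 0, 0, 0],
    [0.82, 0, 0, -10, 0],
    [0.85, 0, 0, -30, 0],
    [0.85, 0, 0, -38, 0],
    [1, 15, 30, -20, 0],
    [1, 20, 35, 0, 0],
    [1, 20, 35, 0, 0],
    [1, 20, 35, 0, 0],
    [1, 20, 35, 0, 0],
    [1, 20, 20, 0, 0],
    [1, 0, 0, 0, 0],
  ],
)

```text
time_s: 7.5
eef_pos: [0.5693, -0.2072, 0.1372]
tcp_rot: [3.135, -0.0, 1.577]
force: [-0.5, -0.5, -0.6]
opening: 1.001
finger_force: 0.0
```

```bash
cat >> h.py <<'E'
def d(x,y,z):
    P,Rt=wpose(); print('P',P,'tool d mm',1000*((np.array([x,y,z])-P)@Rt),'t',env.observe()["time_s"])
E
python3 - <<'E'
from h import *
d(.5834,-.1195,.045)
d(.58,-.2635,.045)
E
```

```text
P [ 0.5693 -0.2072  0.1372] tool d mm [87.5713 14.1295 92.3524] t 7.5
P [ 0.5693 -0.2072  0.1372] tool d mm [-56.4042   9.8155  92.2767] t 7.5
```

apply_moves(
  deltas=[
    [1, -28, 5, 0, 0],
    [1, -28, 5, 0, 0],
    [1, 0, 0, 30, 0],
    [1, 0, 0, 30, 0],
    [1, 0, 0, 20, 0],
    [1, 0, 0, 10, 0],
    [1, 0, 0, 0, 0],
    [1, 0, 0, 0, 0],
    [0, 0, 0, 0, 0],
    [0, 0, 0, 0, 0],
    [0, 0, 0, 0, 0],
    [0, 0, 0, 0, 0],
    [0, 0, 0, 0, 0],
    [0, 0, 0, 0, 0],
  ],
)

```text
time_s: 8.67
eef_pos: [0.5794, -0.2682, 0.0493]
tcp_rot: [3.129, 0.004, 1.572]
force: [5.9, -0.3, 4.0]
opening: 0.711
finger_force: 32.2
```

apply_moves(
  deltas=[
    [0, 0, 0, -10, 0],
    [0, 0, 0, -25, 0],
    [0, 0, 0, -35, 0],
    [0, 0, 0, -30, 0],
    [0, 0, 0, 0, 0],
    [0, 0, 0, 0, 0],
  ],
)

```text
time_s: 9.17
eef_pos: [0.5767, -0.2681, 0.1498]
tcp_rot: [3.133, 0.005, 1.571]
force: [-0.5, -0.8, -0.6]
opening: 0.712
finger_force: 34.5
```

```bash
python3 - <<'E'
from h import *
d(.371,-.412,.030)
E
```

```text
P [ 0.5767 -0.2681  0.1498] tool d mm [-143.154 -206.827  118.798] t 9.1667
```

apply_moves(
  deltas=[
    [0, -20.4, -29.5, 0, 0],
    [0, -20.4, -29.5, 0, 0],
    [0, -20.4, -29.5, 0, 0],
    [0, -20.4, -29.5, 0, 0],
    [0, -20.4, -29.5, 0, 0],
    [0, -20.4, -29.5, 0, 0],
    [0, -20.4, -29.5, 0, 0],
    [0, 0, 0, 0, 0],
    [0, 0, 0, 0, 0],
    [0, 0, 0, 30, 0],
    [0, 0, 0, 35, 0],
    [0, 0, 0, 30, 0],
    [0, 0, 0, 18, 0],
    [0, 0, 0, 0, 0],
    [0.82, 0, 0, 0, 0],
    [0.82, 0, 0, 0, 0],
    [0.82, 0, 0, 0, 0],
    [0.85, 0, 0, -20, 0],
    [0.85, 0, 0, -35, 0],
    [0.85, 0, 0, -35, 0],
  ],
)

```text
time_s: 10.83
eef_pos: [0.3681, -0.4095, 0.1229]
tcp_rot: [-3.141, -0.0, 1.571]
force: [0.5, -1.4, 0.1]
opening: 0.849
finger_force: 0.0
```

```bash
python3 - <<'E'
from h import *
im,P,Rt=shot('w4'); 
d(.5825,-.1195,.047)
names(["empty_tin_1"])
save(cv2.resize(im,(560,420)),'w4')
E
```

```text
P [ 0.3713 -0.4137  0.1331] tool d mm [295.1842 210.6071  84.1884] t 10.8833
empty_tin_1 [(0.93, [0.3766, -0.3251, 0.0064]), (0.72, [0.5381, -0.4858, 0.0017]), (0.64, [0.3664, -0.3979, 0.0099])]
```

View pics/w4.png

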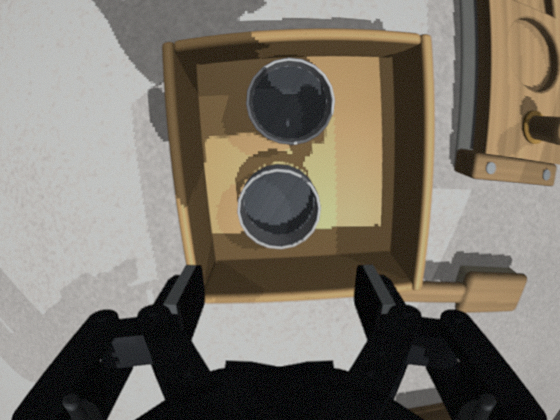

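Both empties stand in the box, at (290,100) and (278,208). Next is the r2 empty.

apply_moves(
  deltas=[
    [1, 29.5, 21, 0, 0],
    [1, 29.5, 21, 0, 0],
    [1, 29.5, 21, 0, 0],
    [1, 29.5, 21, 0, 0],
    [1, 29.5, 21, 0, 0],
    [1, 29.5, 21, 0, 0],
    [1, 29.5, 21, 0, 0],
    [1, 29.5, 21, 0, 0],
    [1, 29.5, 21, 0, 0],
    [1, 29.5, 21, 0, 0],
    [1, 0, 0, 0, 0],
    [1, 0, 0, 0, 0],
  ],
)

```text
time_s: 11.93
eef_pos: [0.5793, -0.1132, 0.1223]
tcp_rot: [3.14, 0.001, 1.575]
force: [0.4, 0.1, 0.4]
opening: 1.0
finger_force: 0.0
```

apply_moves(
  deltas=[
    [1, 0, 0, 30, 0],
    [1, 0, 0, 30, 0],
    [1, 0, 0, 16, 0],
    [1, 0, 0, 8, 0],
    [1, 0, 0, 0, 0],
    [1, 0, 0, 0, 0],
    [0, 0, 0, 0, 0],
    [0, 0, 0, 0, 0],
    [0, 0, 0, 0, 0],
    [0, 0, 0, 0, 0],
    [0, 0, 0, 0, 0],
    [0, 0, 0, -10, 0],
    [0, 0, 0, -25, 0],
    [0, 0, 0, -35, 0],
    [0, 0, 0, -30, 0],
    [0, 0, 0, 0, 0],
    [0, 0, 0, 0, 0],
  ],
)

```text
time_s: 13.35
eef_pos: [0.5803, -0.1155, 0.1421]
tcp_rot: [3.133, 0.003, 1.571]
force: [1.5, -0.0, -0.8]
opening: 0.715
finger_force: 35.0
```

```bash
python3 - <<'E'
from h import *
d(.412,-.365,.080); print(env.observe()["opening"])
E
```

```text
P [ 0.5803 -0.1155  0.1421] tool d mm [-249.2247 -168.9325   61.2897] t 13.35
0.7147414615098098
```

apply_moves(
  deltas=[
    [0, -27.7, -18, 0, 0],
    [0, -27.7, -18, 0, 0],
    [0, -27.7, -18, 0, 0],
    [0, -27.7, -18, 0, 0],
    [0, -27.7, -18, 0, 0],
    [0, -27.7, -18, 0, 0],
    [0, -27.7, -18, 0, 0],
    [0, -27.7, -18, 0, 0],
    [0, -27.7, -18, 0, 0],
    [0, 0, 0, 0, 0],
    [0, 0, 0, 0, 0],
    [0, 0, 0, 30, 0],
    [0, 0, 0, 28, 0],
    [0, 0, 0, 0, 0],
    [0, 0, 0, 0, 0],
    [0.85, 0, 0, 0, 0],
    [0.85, 0, 0, 0, 0],
    [0.85, 0, 0, 0, 0],
    [1, 0, 0, -30, 0],
    [1, 0, 0, -35, 0],
  ],
)

```text
time_s: 15.02
eef_pos: [0.4151, -0.3627, 0.143]
tcp_rot: [-3.138, -0.004, 1.571]
force: [1.5, -1.2, 0.3]
opening: 1.0
finger_force: 0.0
```

apply_moves(
  deltas=[
    [1, -20, 0, -10, 0],
    [1, -30, 0, -10, 0],
    [1, 0, 0, 0, 0],
    [1, 0, 0, 0, 0],
  ],
)

```text
time_s: 15.35
eef_pos: [0.4167, -0.4158, 0.1665]
tcp_rot: [3.139, 0.003, 1.57]
force: [0.3, 0.0, -0.2]
opening: 0.999
finger_force: 0.0
```

```bash
python3 - <<'E'
from h import *
im,P,Rt=shot('w5'); print(P)
names(["empty_tin_1"]); t=env.snapshot("top"); names(["round_tin_1","square_tin_1"],"top")
d(.46,.003,.15)
E
```

```text
[ 0.4167 -0.4158  0.1665]
empty_tin_1 [(0.85, [0.3757, -0.3244, 0.0075]), (0.66, [0.4196, -0.3672, 0.0083]), (0.61, [0.3656, -0.3996, 0.0089])]
round_tin_1 [(0.73, [0.4568, 0.0064, 0.0013]), (0.53, [0.3629, 0.3294, -0.0025])]
square_tin_1 [(0.5, [0.4501, 0.1262, 0.0009]), (0.19, [0.4219, -0.3669, 0.0086])]
P [ 0.4161 -0.4131  0.1637] tool d mm [416.0214  44.3995  14.1955] t 15.6
```

View pics/w5.png

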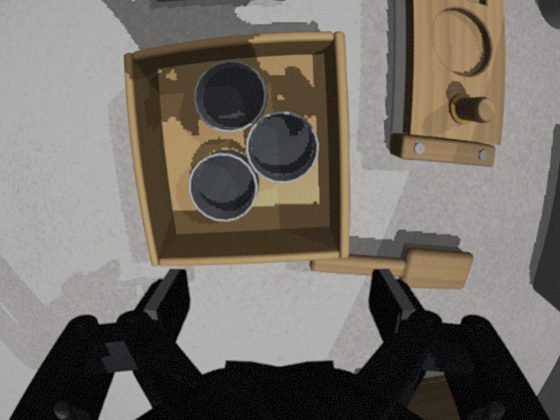

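All three empties stand in the box. Now the full tins: a lookout above the first round tin and r3.

apply_moves(
  deltas=[
    [1, 35, 8, -5, 0],
    [1, 35, 8, -5, 0],
    [1, 35, 8, -5, 0],
    [1, 35, 8, -5, 0],
    [1, 35, 8, -5, 0],
    [1, 35, 8, -5, 0],
    [1, 35, 8, -5, 0],
    [1, 35, 8, -5, 0],
    [1, 35, 8, -5, 0],
    [1, 35, 8, -5, 0],
    [1, 0, 0, 0, 0],
    [1, 0, 0, 0, 0],
    [1, 0, 0, 0, 0],
  ],
)

```text
time_s: 16.68
eef_pos: [0.4956, -0.0639, 0.2139]
tcp_rot: [-3.141, 0.001, 1.572]
force: [-0.4, 0.5, -0.9]
opening: 1.003
finger_force: 0.0
```

```bash
cat >> h.py <<'E'
def net(label,cam="wrist",z=None,P=None,Rt=None):
    """outline -> min circle/rect on plane z"""
    for o in env.outline_of(label,cam):
        m=o["region"].astype(np.uint8); c=max(cv2.findContours(m,cv2.RETR_EXTERNAL,cv2.CHAIN_APPROX_NONE)[0],key=len)[:,0]
        w=(unproj(c,z,P,Rt,cam)[:,:2]*1000).astype(np.float32)
        print(label,round(o["p"],2),'ellipse',*[np.round(v,1) for v in cv2.fitEllipse(w)],'rect',*[np.round(v,1) for v in cv2.minAreaRect(w)],'edge' if c.min()<2 else '')
def circ(n,x,y,z,r,w=.045,s=4000):
    a=cv2.cvtColor(cv2.convertScaleAbs(rect(n,x-w,x+w,y-w,y+w,z,s),alpha=1.5),cv2.COLOR_RGB2GRAY)
    h=cv2.HoughCircles(a,cv2.HOUGH_GRADIENT,1.5,20,param1=120,param2=20,minRadius=int((r-.003)*s),maxRadius=int((r+.003)*s))
    if h is None: return print('none')
    print('circ',[(round(x+w-v/s,4),round(y+w-u/s,4),round(q/s,4)) for u,v,q in h[0][:3]])
E
python3 - <<'E'
from h import *
im,P,Rt=shot('w6'); print(P,env.observe()["tcp_rot"])
names(["round_tin_1","round_well_1","square_well_1"])
net("round_tin_1","wrist",.036,P,Rt)
circ('w6',.457,.004,.036,.032); circ('w6',.5866,.0245,.046,.0325); circ('w6',.5834,-.1195,.046,.0325)
a=rect('w6',.52,.65,-.15,.07,.046,2000); b=rect('w6',.40,.53,-.15,.07,.036,2000); v=np.vstack([a,b]); print(v.shape)
for i in range(0,v.shape[1],40): v[:,i]=[255,0,0]
for i in range(0,520,40): v[i]=[0,0,255]
save(cv2.convertScaleAbs(v,alpha=1.5),'r6')
E
```

```text
[ 0.4956 -0.0639  0.2139] [-3.1406  0.0004  1.571 ]
round_tin_1 [(0.78, [0.4548, 0.0022, -0.001])]
round_well_1 [(0.98, [0.5861, 0.025, 0.0324]), (0.78, [0.581, -0.2638, 0.0328]), (0.77, [0.5847, -0.1213, 0.0399]), (0.52, [0.3884, -0.3683, 0.0025])]
square_well_1 [(0.92, [0.5858, -0.1925, 0.033]), (0.67, [0.7553, -0.1727, -0.0014]), (0.66, [0.5876, -0.0504, 0.0301])]
round_tin_1 0.77 ellipse [453.7   5.6] [62.3 63.2] 96.8 rect [453.9   5.9] [62.7 62.7] 29.4 
circ [(np.float32(0.4564), np.float32(0.0079), np.float32(0.0344))]
circ [(np.float32(0.586), np.float32(0.0251), np.float32(0.0328)), (np.float32(0.5808), np.float32(0.0292), np.float32(0.0315)), (np.float32(0.5913), np.float32(0.0262), np.float32(0.0303))]
circ [(np.float32(0.5851), np.float32(-0.1178), np.float32(0.0315)), (np.float32(0.5798), np.float32(-0.1171), np.float32(0.0353)), (np.float32(0.5798), np.float32(-0.1118), np.float32(0.0302))]
(520, 440, 3)
```

View pics/r6.png

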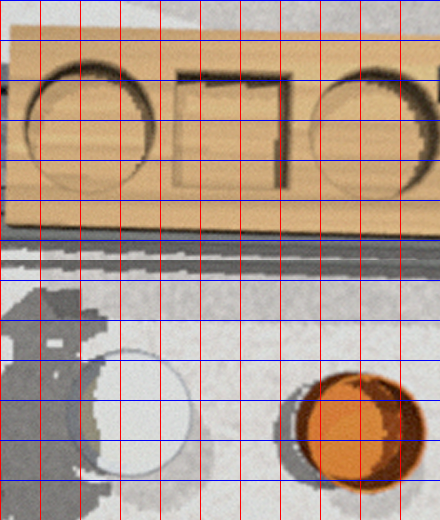

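Tin at (0.4537, 0.0055), r3 at (0.5863, 0.0248), and the picture and network agree. The tin is at (129,413) and r3 at (90,127) in the rectified picture. Grip.

apply_moves(
  deltas=[
    [1, 23, -14, 20, 0],
    [1, 23, -14, 20, 0],
    [1, 23, -14, 20, 0],
    [1, 0, 0, 35, 0],
    [1, 0, 0, 35, 0],
    [1, 0, 0, 35, 0],
    [1, 0, 0, 20, 0],
    [1, 0, 0, 12, 0],
    [1, 0, 0, 0, 0],
    [1, 0, 0, 0, 0],
    [1, 0, 0, 0, 0],
    [0, 0, 0, 0, 0],
    [0, 0, 0, 0, 0],
    [0, 0, 0, 0, 0],
    [0, 0, 0, 0, 0],
    [0, 0, 0, 0, 0],
    [0, 0, 0, 0, 0],
  ],
  force=35,
)

```text
time_s: 18.35
eef_pos: [0.4554, 0.0045, 0.0191]
tcp_rot: [3.138, 0.001, 1.571]
force: [-1.7, -0.5, 6.3]
opening: 0.73
finger_force: 38.7
```

apply_moves(
  deltas=[
    [0, 0, 0, -10, 0],
    [0, 0, 0, -25, 0],
    [0, 0, 0, -35, 0],
    [0, 0, 0, -35, 0],
    [0, 5, 27, 0, 0],
    [0, 5, 27, 0, 0],
    [0, 5, 27, 0, 0],
    [0, 5, 27, 0, 0],
    [0, 0, 25, 0, 0],
    [0, 0, 0, 0, 0],
    [0, 0, 0, 0, 0],
    [0, 0, 0, 0, 0],
  ],
)

```text
time_s: 19.35
eef_pos: [0.5861, 0.025, 0.1219]
tcp_rot: [-3.14, -0.0, 1.571]
force: [-0.5, 0.2, -1.3]
opening: 0.729
finger_force: 39.0
```

```bash
python3 - <<'E'
from h import *
d(.5865,.0248,.051)
im,P,Rt=shot('w7'); print(P,env.observe()["tcp_rot"])
circ('w7',P[0],P[1],P[2]+.019,.032)
E
```

```text
P [0.5861 0.025  0.1219] tool d mm [-0.1727  0.501  70.9392] t 19.35
[0.5861 0.025  0.1219] [-3.1402  0.      1.5713]
circ [(np.float64(0.5856), np.float64(0.0289), np.float32(0.0306)), (np.float64(0.5856), np.float64(0.0237), np.float32(0.0348)), (np.float64(0.5844), np.float64(0.0338), np.float32(0.0331))]
```

apply_moves(
  deltas=[
    [0, 0, 0, 25, 0],
    [0, 0, 0, 20, 0],
    [0, 0, 0, 8, 0],
    [0, 0, 0, 6, 0],
    [0, 0, 0, 4, 0],
    [0, 0, 0, 0, 0],
    [0, 0, 0, 3, 0],
    [0, 0, 0, 3, 0],
    [0, 0, 0, 0, 0],
    [0, 0, 0, 0, 0],
    [0, 0, 0, 0, 0],
  ],
)

```text
time_s: 20.32
eef_pos: [0.5871, 0.0248, 0.0533]
tcp_rot: [3.141, 0.0, 1.571]
force: [0.2, -0.6, -0.8]
opening: 0.725
finger_force: 39.2
```

apply_moves(
  deltas=[
    [0, 0, 0, 1.5, 0],
    [0, 0, 0, 0, 0],
    [0, 0, 0, 0, 0],
  ],
)

```text
time_s: 20.57
eef_pos: [0.5871, 0.0249, 0.0532]
tcp_rot: [3.141, 0.0, 1.571]
force: [-3.4, -1.2, 5.0]
opening: 0.728
finger_force: 39.7
```

apply_moves(
  deltas=[
    [0.85, 0, 0, 0, 0],
    [0.85, 0, 0, 0, 0],
    [1, 0, 0, 0, 0],
    [1, 0, 0, -20, 0],
    [1, 0, 0, -35, 0],
    [1, 0, 0, -35, 0],
    [1, 0, -20, -35, 0],
    [1, 0, -25, -20, 0],
    [1, 0, -25, 0, 0],
    [1, 0, -25, 0, 0],
    [1, 0, 0, 0, 0],
    [1, 0, 0, 0, 0],
  ],
)

```text
time_s: 21.57
eef_pos: [0.4914, 0.0249, 0.1969]
tcp_rot: [3.141, 0.0, 1.571]
force: [0.8, -0.1, 0.0]
opening: 1.002
finger_force: 0.0
```

```bash
python3 - <<'E'
from h import *
im,P,Rt=shot('w8'); print(P,env.observe()["tcp_rot"],env.observe()["time_s"])
names(["round_tin_1","square_tin_1"])
net("round_tin_1","wrist",.07,P,Rt)
net("square_tin_1","wrist",.036,P,Rt)
circ('w8',.5866,.0245,.07,.032)
a=rect('w8',.52,.65,-.07,.07,.07,2000); b=rect('w8',.39,.52,.06,.20,.036,2000); v=np.hstack([a,b]); print(v.shape)
for i in range(0,v.shape[1],40): v[:,i]=[255,0,0]
for i in range(0,260,40): v[i]=[0,0,255]
save(cv2.convertScaleAbs(v,alpha=1.5),'r8')
E
```

```text
[0.4914 0.0249 0.1969] [3.1407 0.0001 1.5713] 21.6167
round_tin_1 [(0.87, [0.5863, 0.0223, 0.03]), (0.59, [0.3973, 0.2237, 0.0016])]
square_tin_1 [(0.87, [0.4509, 0.1228, -0.003])]
round_tin_1 0.83 ellipse [413.1 193.1] [29.6 64.8] 79.2 rect [410.6 191.6] [28.5 60.3] 82.7 edge
round_tin_1 0.8 ellipse [583.3  28.8] [61.9 69. ] 56.2 rect [582.6  28. ] [61.8 68.6] 68.1 
round_tin_1 0.35 ellipse [572.4 -26.6] [ 99.4 283.1] 175.0 rect [575.3 -52.9] [250.3  96.3] 88.2 
round_tin_1 0.31 ellipse [ 409.9 -153.2] [25.5 56.4] 86.1 rect [ 411.5 -153.9] [25.7 53.2] 88.6 
square_tin_1 0.9 ellipse [448.7 123.9] [63.9 64.9] 129.1 rect [448.4 123.9] [56.9 56.1] 14.1 
circ [(np.float32(0.5868), np.float32(0.0262), np.float32(0.0306)), (np.float32(0.5834), np.float32(0.0213), np.float32(0.0344)), (np.float32(0.5737), np.float32(0.0374), np.float32(0.0315))]
(260, 560, 3)
```

View pics/r8.png

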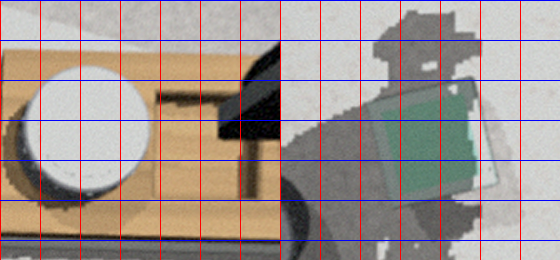

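The round tin sits fully in r3: contact came at the expected height, and it shows centred at (88,128). The square tin is at (0.4485, 0.124), turned 14.1°. Grip it square.

apply_moves(
  deltas=[
    [1, 33, -14.3, 10, 0],
    [1, 33, -14.3, 10, 0],
    [1, 33, -14.3, 10, 0],
    [1, 0, 0, 0, -7.05],
    [1, 0, 0, 0, -7.05],
    [1, 0, 0, 0, 0],
    [1, 0, 0, 35, 0],
    [1, 0, 0, 35, 0],
    [1, 0, 0, 35, 0],
    [1, 0, 0, 28, 0],
    [1, 0, 0, 16, 0],
    [1, 0, 0, 0, 0],
    [1, 0, 0, 0, 0],
    [0, 0, 0, 0, 0],
    [0, 0, 0, 0, 0],
    [0, 0, 0, 0, 0],
    [0, 0, 0, 0, 0],
    [0, 0, 0, 0, 0],
    [0, 0, 0, 0, 0],
  ],
)

```text
time_s: 23.4
eef_pos: [0.451, 0.124, 0.02]
tcp_rot: [3.137, 0.001, 1.817]
force: [0.1, -0.1, 5.6]
opening: 0.645
finger_force: 39.2
```

apply_moves(
  deltas=[
    [0, 0, 0, -10, 0],
    [0, 0, 0, -25, 0],
    [0, 0, 0, -35, 0],
    [0, 0, 0, -40, 0],
    [0, 0, 0, 0, 7.1],
    [0, 0, 0, 0, 7.1],
    [0, 0, 0, 0, 1.2],
    [0, 0, 0, 0, 0],
    [0, 0, 0, 0, 0],
  ],
)

```text
time_s: 24.15
eef_pos: [0.4484, 0.1237, 0.1272]
tcp_rot: [-3.14, 0.0, 1.551]
force: [-0.3, 0.2, -0.9]
opening: 0.649
finger_force: 38.4
```

```bash
python3 - <<'E'
from h import *
d(.585,-.0472,.1219); print(env.observe()["tcp_rot"])
E
```

```text
P [0.4484 0.1237 0.1272] tool d mm [-168.2174  139.9227    5.1704] t 24.15
[-3.1401  0.0004  1.551 ]
```

apply_moves(
  deltas=[
    [0, -28, 23.3, 0, 0],
    [0, -28, 23.3, 0, 0],
    [0, -28, 23.3, 0, 0],
    [0, -28, 23.3, 0, 0],
    [0, -28, 23.3, 0, 0],
    [0, -28, 23.3, 0, 0],
    [0, 0, 0, 0, 0],
    [0, 0, 0, 0, 0],
    [0, 0, 0, 25, 0],
    [0, 0, 0, 0, 0],
    [0, 0, 0, 0, 0],
  ],
)

```text
time_s: 25.07
eef_pos: [0.5828, -0.0459, 0.1007]
tcp_rot: [-3.136, -0.001, 1.55]
force: [-0.4, 0.4, -0.1]
opening: 0.645
finger_force: 38.3
```

```bash
python3 - <<'E'
from h import *
d(.585,-.0472,.054); print(env.observe()["tcp_rot"])
E
```

```text
P [ 0.5828 -0.0459  0.1007] tool d mm [-1.3221  2.4642 46.7057] t 25.0667
[-3.1359 -0.0011  1.5505]
```

apply_moves(
  deltas=[
    [0, -0.5, 1, 15, 0],
    [0, 0, 0, 15, 0],
    [0, 0, 0, 0, 0],
    [0, 0, 0, 0, 0],
    [0, 0, 0, 0, 0],
  ],
)

```text
time_s: 25.48
eef_pos: [0.5865, -0.0474, 0.0743]
tcp_rot: [3.14, 0.0, 1.549]
force: [0.3, -0.4, -0.8]
opening: 0.643
finger_force: 38.3
```

apply_moves(
  deltas=[
    [0, 0, -1, 0, 0],
    [0, 0, 0, 8, 0],
    [0, 0, 0, 5, 0],
    [0, 0, 0, 3, 0],
    [0, 0, 0, 3, 0],
    [0, 0, 0, 0, 0],
    [0, 0, 0, 2, 0],
    [0, 0, 0, 0, 0],
    [0, 0, 0, 0, 0],
    [0, 0, 0, 0, 0],
  ],
)

```text
time_s: 26.32
eef_pos: [0.5852, -0.0478, 0.054]
tcp_rot: [3.141, 0.0, 1.549]
force: [-5.1, -0.3, 9.8]
opening: 0.647
finger_force: 39.6
```

apply_moves(
  deltas=[
    [0.8, 0, 0, 0, 0],
    [0.8, 0, 0, 0, 0],
    [1, 0, 0, 0, 0],
    [1, 0, 0, -20, 0],
    [1, 0, 0, -35, 0],
    [1, 0, 0, -40, 0],
    [1, 0, 0, -40, -1.3],
    [1, 20, -30, -10, 0],
    [1, 25, -30, 0, 0],
    [1, 28, -30, 0, 0],
    [1, 28, -30, 0, 0],
    [1, 28, -25, 0, 0],
    [1, 28, -20, 0, 0],
    [1, 28, -10, 0, 0],
    [1, 0, 0, 0, 0],
    [1, 0, 0, 0, 0],
    [1, 0, 0, 0, 0],
  ],
)

```text
time_s: 27.73
eef_pos: [0.4102, 0.1369, 0.1965]
tcp_rot: [-3.142, 0.001, 1.572]
force: [-0.3, 0.2, -0.6]
opening: 0.997
finger_force: 0.0
```

```bash
python3 - <<'E'
from h import *
im,P,Rt=shot('w9'); print(P,env.observe()["tcp_rot"],env.observe()["time_s"])
names(["round_tin_1","square_tin_1"])
net("round_tin_1","wrist",.036,P,Rt)
net("square_tin_1","wrist",.07,P,Rt)
save(im,'w9')
E
```

```text
[0.4102 0.1369 0.1965] [-3.1414  0.0007  1.5705] 27.7833
round_tin_1 [(0.98, [0.3639, 0.327, 0.0034]), (0.72, [0.588, 0.0242, 0.0303]), (0.58, [0.3973, 0.2263, 0.0029])]
square_tin_1 []
round_tin_1 0.88 ellipse [364.8 311. ] [36.8 68.5] 83.6 rect [363.2 308.5] [35.5 63.7] 86.1 edge
round_tin_1 0.6 ellipse [604.9  16.3] [55.9 96.3] 46.6 rect [605.4  17. ] [55.4 92.7] 51.1 
round_tin_1 0.57 ellipse [398.7 225.2] [61.9 62.9] 101.7 rect [399.1 224.9] [61.7 63.3] 89.4 
square_tin_1 0.74 ellipse [582.6  38.7] [49.3 84.3] 48.4 rect [583.   39.4] [48.7 80.2] 54.0
```

View pics/w9.png

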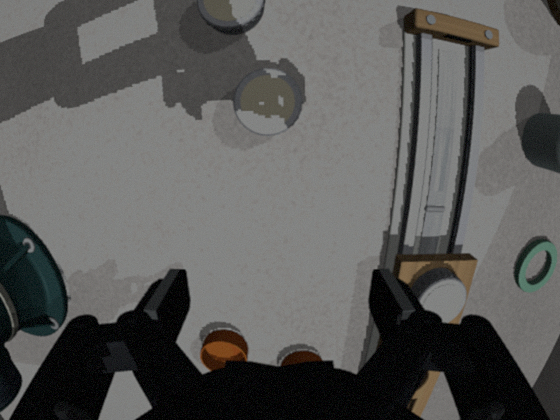

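The next round tin is at (267,101) px, i.e. (0.3987, 0.2252). The last is at (0.364, 0.327).

apply_moves(
  deltas=[
    [1, 29.4, -3.8, 10, 0],
    [1, 29.4, -3.8, 10, 0],
    [1, 29.4, -3.8, 10, 0],
    [1, 0, 0, 0, 0],
    [1, 0, 0, 35, 0],
    [1, 0, 0, 35, 0],
    [1, 0, 0, 35, 0],
    [1, 0, 0, 28, 0],
    [1, 0, 0, 15, 0],
    [1, 0, 0, 0, 0],
    [1, 0, 0, 0, 0],
    [0, 0, 0, 0, 0],
    [0, 0, 0, 0, 0],
    [0, 0, 0, 0, 0],
    [0, 0, 0, 0, 0],
    [0, 0, 0, 0, 0],
    [0, 0, 0, 0, 0],
  ],
)

```text
time_s: 29.4
eef_pos: [0.4007, 0.226, 0.0213]
tcp_rot: [3.136, -0.002, 1.571]
force: [0.6, -0.6, 6.1]
opening: 0.728
finger_force: 38.9
```

apply_moves(
  deltas=[
    [0, 0, 0, -10, 0],
    [0, 0, 0, -25, 0],
    [0, 0, 0, -35, 0],
    [0, 0, 0, -40, 0],
    [0, -34, 18.5, 0, 0],
    [0, -34, 18.5, 0, 0],
    [0, -34, 18.5, 0, 0],
    [0, -34, 18.5, 0, 0],
    [0, -34, 18.5, 0, 0],
    [0, -34, 18.5, 0, 0],
    [0, -34, 18.5, 0, 0],
    [0, -34, 18.5, 0, 0],
    [0, -34, 18.5, 0, 0],
    [0, -34, 18.5, 0, 0],
    [0, 0, 0, 0, 0],
    [0, 0, 0, 0, 0],
    [0, 0, 0, 0, 0],
    [0, 0, 0, 0, 0],
  ],
)

```text
time_s: 30.9
eef_pos: [0.5832, -0.1134, 0.129]
tcp_rot: [-3.141, -0.001, 1.572]
force: [0.8, -0.4, -0.1]
opening: 0.734
finger_force: 38.7
```

```bash
python3 - <<'E'
from h import *
d(.5835,-.1192,.056)
E
```

```text
P [ 0.5832 -0.1134  0.129 ] tool d mm [-5.8517  0.3181 72.9876] t 30.9
```

apply_moves(
  deltas=[
    [0, -5, 0, 0, 0],
    [0, 0, 0, 25, 0],
    [0, 0, 0, 20, 0],
    [0, 0, 0, 8, 0],
    [0, 0, 0, 0, 0],
    [0, 0, 0, 0, 0],
    [0, 0, 0, 0, 0],
  ],
)

```text
time_s: 31.48
eef_pos: [0.5846, -0.1195, 0.0775]
tcp_rot: [3.139, 0.001, 1.572]
force: [1.1, -0.8, -1.0]
opening: 0.728
finger_force: 38.8
```

apply_moves(
  deltas=[
    [0, 0, 0, 6, 0],
    [0, 0, 0, 5, 0],
    [0, 0, 0, 4, 0],
    [0, 0, 0, 4, 0],
    [0, 0, 0, 2, 0],
    [0, 0, 0, 0, 0],
    [0, 0, 0, 0, 0],
    [0, 0, 0, 0, 0],
  ],
)

```text
time_s: 32.15
eef_pos: [0.5837, -0.1196, 0.0554]
tcp_rot: [3.141, 0.0, 1.571]
force: [-2.7, 0.7, 4.4]
opening: 0.728
finger_force: 39.1
```

apply_moves(
  deltas=[
    [0.85, 0, 0, 0, 0],
    [0.85, 0, 0, 0, 0],
    [1, 0, 0, 0, 0],
    [1, 0, 0, -20, 0],
    [1, 0, 0, -35, 0],
    [1, 0, 0, -40, 0],
    [1, 0, 0, -40, 0],
    [1, 33.6, -19.5, 0, 0],
    [1, 33.6, -19.5, 0, 0],
    [1, 33.6, -19.5, 0, 0],
    [1, 33.6, -19.5, 0, 0],
    [1, 33.6, -19.5, 0, 0],
    [1, 33.6, -19.5, 0, 0],
    [1, 33.6, -19.5, 0, 0],
    [1, 33.6, -19.5, 0, 0],
    [1, 33.6, -19.5, 0, 0],
    [1, 33.6, -19.5, 0, 0],
    [1, 33.6, -19.5, 0, 0],
  ],
)

```text
time_s: 33.65
eef_pos: [0.3679, 0.2514, 0.1897]
tcp_rot: [3.141, -0.0, 1.571]
force: [1.0, 0.8, -0.4]
opening: 0.997
finger_force: 0.0
```

apply_moves(
  deltas=[
    [1, 0, 0, 0, 0],
    [1, 0, 0, 0, 0],
    [1, 0, 0, 0, 0],
  ],
)

```text
time_s: 33.9
eef_pos: [0.3692, 0.2498, 0.1896]
tcp_rot: [3.141, 0.001, 1.572]
force: [-0.7, 0.2, 0.4]
opening: 1.005
finger_force: 0.0
```

```bash
python3 - <<'E'
from h import *
im,P,Rt=shot('w10'); print(P,env.observe()["tcp_rot"],env.observe()["time_s"])
names(["round_tin_1","square_tin_1"])
net("round_tin_1","wrist",.036,P,Rt)
E
```

```text
[0.3692 0.2498 0.1896] [3.1414 0.0007 1.5705] 33.95
round_tin_1 [(0.94, [0.5878, 0.0232, 0.0332]), (0.74, [0.3621, 0.3286, 0.0006])]
square_tin_1 [(0.9, [0.5855, -0.0478, 0.0337])]
round_tin_1 0.78 ellipse [595.  -20.8] [28.6 66.2] 42.3 rect [594.6 -21.8] [30.  69.2] 31.2 
round_tin_1 0.7 ellipse [362.9 329.6] [62.1 62.5] 135.7 rect [363.3 330.1] [62.  62.8] 89.7
```

apply_moves(
  deltas=[
    [1, 26.6, -2.1, 10, 0],
    [1, 26.6, -2.1, 10, 0],
    [1, 26.6, -2.1, 10, 0],
    [1, 0, 0, 0, 0],
    [1, 0, 0, 35, 0],
    [1, 0, 0, 35, 0],
    [1, 0, 0, 35, 0],
    [1, 0, 0, 25, 0],
    [1, 0, 0, 11, 0],
    [1, 0, 0, 0, 0],
    [1, 0, 0, 0, 0],
    [0, 0, 0, 0, 0],
    [0, 0, 0, 0, 0],
    [0, 0, 0, 0, 0],
    [0, 0, 0, 0, 0],
    [0, 0, 0, 0, 0],
    [0, 0, 0, 0, 0],
  ],
)

```text
time_s: 35.52
eef_pos: [0.3648, 0.3309, 0.0217]
tcp_rot: [3.136, -0.003, 1.571]
force: [0.4, -1.3, 5.8]
opening: 0.727
finger_force: 38.8
```

apply_moves(
  deltas=[
    [0, 0, 0, -10, 0],
    [0, 0, 0, -25, 0],
    [0, 0, 0, -35, 0],
    [0, 0, 0, -40, 0],
    [0, -34, 10, 0, 0],
    [0, -34, 10, 0, 0],
    [0, -34, 10, 0, 0],
    [0, -34, 10, 0, 0],
    [0, -34, 10, 0, 0],
    [0, -34, 10, 0, 0],
    [0, -34, 14, 0, 0],
    [0, -34, 14, 0, 0],
    [0, -34, 14, 0, 0],
    [0, -34, 14, 0, 0],
    [0, -34, 14, 0, 0],
    [0, -34, 14, 0, 0],
    [0, -34, 14, 0, 0],
    [0, -34, 14, 0, 0],
    [0, 0, 0, 0, 0],
  ],
)

```text
time_s: 37.1
eef_pos: [0.5366, -0.1523, 0.1292]
tcp_rot: [3.14, 0.004, 1.566]
force: [-0.4, 0.5, -1.4]
opening: 0.731
finger_force: 38.9
```

```bash
python3 - <<'E'
from h import *
d(.5803,-.2632,.055)
E
```

```text
P [ 0.5366 -0.1523  0.1292] tool d mm [-110.3819   44.1542   74.7579] t 37.1
```

apply_moves(
  deltas=[
    [0, -36, 14.5, 0, 0],
    [0, -36, 14.5, 0, 0],
    [0, -36, 14.5, 0, 0],
    [0, 0, 0, 0, 0],
    [0, 0, 0, 20, 0],
    [0, 0, 0, 15, 0],
    [0, 0, 0, 10, 0],
    [0, 0, 0, 5, 0],
    [0, 0, 0, 0, 0],
    [0, 0, 0, 0, 0],
    [0, 0, 0, 0, 0],
  ],
)

```text
time_s: 38.02
eef_pos: [0.5792, -0.2542, 0.0803]
tcp_rot: [3.14, 0.001, 1.572]
force: [-0.4, -0.2, -0.8]
opening: 0.726
finger_force: 38.9
```

apply_moves(
  deltas=[
    [0, -7.7, 1, 0, 0],
    [0, 0, 0, 5, 0],
    [0, 0, 0, 0, 0],
    [0, 0, 0, 0, 0],
    [0, 0, 0, 0, 0],
  ],
)

```text
time_s: 38.43
eef_pos: [0.5794, -0.2618, 0.0737]
tcp_rot: [-3.141, -0.0, 1.571]
force: [-0.2, -0.6, -1.1]
opening: 0.73
finger_force: 38.9
```

apply_moves(
  deltas=[
    [0, 0, 0.8, 5, 0],
    [0, 0, 0, 5, 0],
    [0, 0, 0, 4, 0],
    [0, 0, 0, 3, 0],
    [0, 0, 0, 2, 0],
    [0, 0, 0, 1.5, 0],
    [0, 0, 0, 0, 0],
    [0, 0, 0, 0, 0],
    [0, 0, 0, 0, 0],
  ],
)

```text
time_s: 39.18
eef_pos: [0.5802, -0.2622, 0.0558]
tcp_rot: [3.141, 0.001, 1.571]
force: [-4.7, 2.3, 8.1]
opening: 0.728
finger_force: 39.7
```

apply_moves(
  deltas=[
    [0.85, 0, 0, 0, 0],
    [0.85, 0, 0, 0, 0],
    [1, 0, 0, 0, 0],
    [1, 0, 0, -20, 0],
    [1, 0, 0, -35, 0],
    [1, 0, 0, -40, 0],
    [1, 0, 0, -40, 0],
    [1, 20, -25, -20, 0],
    [1, 20, -25, -20, 0],
    [1, 20, -25, -20, 0],
    [1, 20, -25, 0, 0],
    [1, 20, -25, 0, 0],
    [1, 0, 0, 0, 0],
    [1, 0, 0, 0, 0],
  ],
)

```text
time_s: 40.35
eef_pos: [0.4546, -0.1611, 0.2485]
tcp_rot: [3.141, 0.001, 1.572]
force: [0.6, 0.3, -0.3]
opening: 1.001
finger_force: 0.0
```

```bash
python3 - <<'E'
from h import *
im,P,Rt=shot('w11'); print(P,env.observe()["time_s"])
names(["round_tin_1","square_tin_1","empty_tin_1","organiser_knob"])
t=env.snapshot("scene"); names(["round_tin_1","square_tin_1","organiser_knob"],"scene")
a=im[:, :]; b=t[130:420,100:380]
save(np.hstack([a[:,230:],cv2.resize(b,(405,420))]),'c11')
E
```

```text
[ 0.4546 -0.1611  0.2485] 40.4
round_tin_1 [(0.78, [0.587, 0.0211, 0.029]), (0.76, [0.5793, -0.2641, 0.0361]), (0.71, [0.5824, -0.1193, 0.0384])]
square_tin_1 [(0.83, [0.586, -0.0488, 0.0337]), (0.26, [0.5858, 0.0216, 0.0323])]
empty_tin_1 [(0.92, [0.3645, -0.3989, 0.0083]), (0.89, [0.4239, -0.3666, 0.0056]), (0.78, [0.3354, -0.0842, 0.0034]), (0.71, [0.3742, -0.3227, 0.0064]), (0.64, [0.4435, -0.1191, -0.0006])]
organiser_knob [(0.86, [0.5821, -0.3262, 0.0844]), (0.27, [0.5824, -0.1914, 0.0328])]
round_tin_1 [(0.88, [0.5789, -0.2684, 0.0341]), (0.7, [0.586, 0.021, 0.0355]), (0.63, [0.5825, -0.1182, 0.0345])]
square_tin_1 [(0.87, [0.5876, -0.0478, 0.0339]), (0.66, [0.577, -0.2646, 0.0354])]
organiser_knob [(0.71, [0.5842, -0.3264, 0.0845]), (0.17, [0.5822, -0.1213, 0.0333])]
```

View pics/c11.png

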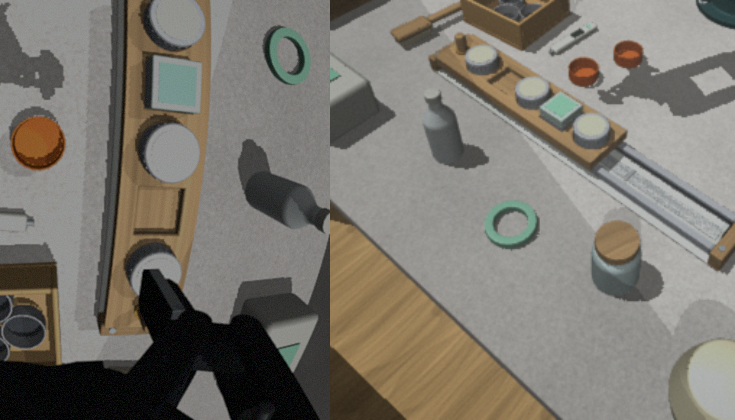

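All four full tins are seated and all three empties are in the box. No full tin remains on the table. Now the knob: align with the rail, lower, and grip.

apply_moves(
  deltas=[
    [0.7, -27.5, 20.9, 10, 0],
    [0.7, -27.5, 20.9, 10, 0],
    [0.7, -27.5, 20.9, 10, 0],
    [0.7, -27.5, 20.9, 10, 0],
    [0.7, -27.5, 20.9, 10, 0],
    [0.7, -27.5, 20.9, 10, 0],
    [0.7, 0, 0, 0, 1.3],
    [0.7, 0, 0, 30, 0],
    [0.7, 0, 0, 20, 0],
    [0.7, 0, 0, 0, 0],
    [0.7, 0, 0, 0, 0],
  ],
  force=20,
)

```text
time_s: 41.72
eef_pos: [0.5799, -0.3263, 0.1365]
tcp_rot: [-3.138, -0.002, 1.548]
force: [0.2, 0.2, -0.2]
opening: 0.702
finger_force: 0.0
```

```bash
python3 - <<'E'
from h import *
d(.580,-.3262,.058)
E
```

```text
P [ 0.5799 -0.3263  0.1365] tool d mm [-0.1155  0.4146 78.4566] t 41.7167
```

apply_moves(
  deltas=[
    [0.7, 0, 0, 30, 0],
    [0.7, 0, 0, 30, 0],
    [0.7, 0, 0, 16, 0],
    [0.7, 0, 0, 0, 0],
    [0.7, 0, 0, 0, 0],
    [0.4, 0, 0, 0, 0],
    [0, 0, 0, 0, 0],
    [0, 0, 0, 0, 0],
    [0, 0, 0, 0, 0],
    [0, 0, 0, 0, 0],
    [0, 0, 0, 0, 0],
    [0, 0, 0, 0, 0],
  ],
)

```text
time_s: 42.72
eef_pos: [0.5789, -0.3278, 0.0655]
tcp_rot: [-3.139, 0.002, 1.548]
force: [-8.1, 0.5, 8.0]
opening: 0.251
finger_force: 20.9
```

apply_moves(
  deltas=[
    [0, 4, 0, 0, 0],
    [0, 6, 0, 0, 0],
    [0, 8, 0, 0, 0],
    [0, 10, 0, 0, 0],
    [0, 12, 0, 0, 0],
    [0, 12, 0, 0, 0],
    [0, 12, 0, 0, 0],
    [0, 12, 0, 0, 0],
    [0, 12, 0, 0, 0],
    [0, 12, 0, 0, 0],
    [0, 12, 0, 0, 0],
    [0, 12, 0, 0, 0],
    [0, 12, 0, 0, 0],
    [0, 12, 0, 0, 0],
    [0, 12, 0, 0, 0],
    [0, 12, 0, 0, 0],
    [0, 12, 0, 0, 0],
    [0, 8, 0, 0, 0],
    [0, 4, 0, 0, 0],
    [0, 0, 0, 0, 0],
  ],
)

```text
time_s: 44.38
eef_pos: [0.584, -0.1301, 0.0655]
tcp_rot: [-3.14, 0.001, 1.55]
force: [-7.3, 1.5, 9.6]
opening: 0.247
finger_force: 21.0
```

apply_moves(
  deltas=[
    [0, 5, 0, 0, 0],
    [0, 8, 0, 0, 0],
    [0, 8, 0, 0, 0],
    [0, 6, 0, 0, 0],
    [0, 5, 0, 0, 0],
    [0, 4, 0, 0, 0],
    [0, 3, 0, 0, 0],
    [0, 3, 0, 0, 0],
    [0, 3, 0, 0, 0],
    [0, 0, 0, 0, 0],
    [0, 0, 0, 0, 0],
  ],
)

```text
time_s: 45.3
eef_pos: [0.5851, -0.0878, 0.0655]
tcp_rot: [-3.14, 0.004, 1.548]
force: [-9.0, -3.6, 8.4]
opening: 0.246
finger_force: 20.9
```

apply_moves(
  deltas=[
    [0, 2, 0, 0, 0],
    [0, 0, 0, 0, 0],
    [0.3, 0, 0, 0, 0],
    [0.45, 0, 0, 0, 0],
    [0.7, 0, 0, 0, 0],
    [0.7, 0, 0, 0, 0],
    [0.7, 0, 0, -20, 0],
    [0.7, 0, 0, -35, 0],
    [0.7, 0, 0, -35, 0],
    [0.7, 0, 0, -35, 0],
    [0.7, 0, -30, -20, 0],
    [0.7, 0, -30, -20, 0],
    [0.7, 0, -30, 0, 0],
    [0.7, 0, -30, 0, 0],
    [0.7, 0, 0, 0, 0],
    [0.7, 0, 0, 0, 0],
    [0.7, 0, 0, 0, 0],
  ],
)

```text
time_s: 46.72
eef_pos: [0.4667, -0.0811, 0.2275]
tcp_rot: [3.14, 0.0, 1.549]
force: [-0.1, -0.0, -0.5]
opening: 0.697
finger_force: 0.0
```

```bash
python3 - <<'E'
from h import *
im,P,Rt=shot('w12'); print(P,env.observe()["time_s"],env.observe()["force"])
names(["round_tin_1","square_tin_1","organiser_knob"])
t=env.snapshot("scene"); names(["round_tin_1","square_tin_1","empty_tin_1","organiser_knob"],"scene")
save(np.hstack([im[:,230:],cv2.resize(t[130:420,100:480],(470,420))]),'c12')
E
```

```text
[ 0.4667 -0.0811  0.2275] 46.7667 [-0.1356  0.8647  0.2406]
round_tin_1 [(0.89, [0.5853, -0.0238, 0.0358]), (0.56, [0.5879, 0.1205, 0.0374])]
square_tin_1 []
organiser_knob [(0.89, [0.5854, -0.0837, 0.0866])]
round_tin_1 [(0.79, [0.5882, 0.1196, 0.0349]), (0.62, [0.5847, -0.0244, 0.0351]), (0.62, [0.592, 0.2637, 0.0329]), (0.18, [0.7569, -0.1708, -0.0013])]
square_tin_1 [(0.66, [0.594, 0.1897, 0.0347])]
empty_tin_1 [(0.77, [0.4418, -0.1205, 0.0026]), (0.75, [0.3718, -0.4025, 0.0062]), (0.7, [0.3383, -0.0795, 0.0015]), (0.6, [0.3765, -0.3266, 0.0109]), (0.52, [0.4203, -0.367, 0.0057])]
organiser_knob [(0.87, [0.5898, -0.0881, 0.0838]), (0.6, [0.5914, 0.1191, 0.0355])]
```

View pics/c12.png

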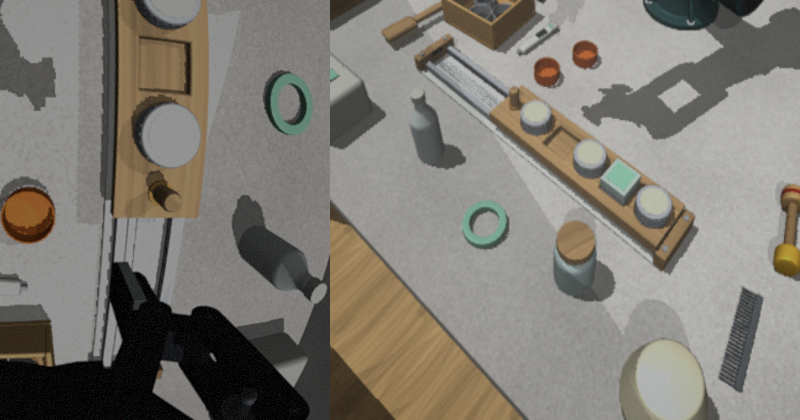

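The organiser is against the mat-side stop and all the tins are seated. The gripper is clear.

```bash
python3 -c "
from bench import env
print(env.hand_in())"
```

```text
the job is handed in; nothing more can be done
None
```

The job is handed in, with no verdict returned: all three empties are in the pine box, all four full tins are seated in wells of their shape, and the organiser is at the mat-side stop (about 240 mm of travel measured). It took about 47 s of the 210 s allowed.

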